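Shut the instrument box and open its dial padlock, ready for the hasp

TASK

The dissecting instruments are back in their box: first shut the lid fully, so that its slotted hasp leaf drops over the staple on the front deck. Then open the combination padlock that is parked, locked, on the other eye of the deck: the earlier numbers are already dialled, so turn its dial on clockwise, click by click, until the pointed end of the grip bar stands at the index mark next to the shackle, and pull the padlock's body away from the shackle as far as it goes. Slip the short leg out of the eye, lift the padlock off and finish while holding it, shackle still open, level and clear of everything just above the hasp's staple, ready to be hooked on; do not let go, and leave the things around the box where they are.

Things in the scene. Friction and masses are not known exactly. Their poses are not given: they have to be found in the camera images.
- instrument_box: Grey sheet-steel box, fixed, 270 (x) by 290 (y) by 80 mm high; origin at the centre of its underside, x away from the robot at yaw 0, z up. The front of its top, from x = -135 to -20 mm, is a fixed flat deck at z = 80 mm; the rest is the compartment under the lid. Steel carrying bails stand 15 mm out of its y sides.
- box_lid (a joint): Angle of the lid about the box's far top edge, rad: 0 shut, 1.25 fully open; starts between 0.5 and 0.95. A stiff hinge: it stays where it is left, and shuts when its front edge is pressed down with about 2 to 5 N. The lid is a 155 (front to back) by 294 by 10 mm panel.
- lid_press (a point): Point on the lid's upper face, 15 mm in from its front edge and in the middle of its width: where to press. Its frame turns with the lid (z is the normal of the upper face, x points to the hinge); 140 mm from the hinge line along the panel and 10 mm above it across the panel. With the lid shut it lies 90 mm above the worktop.
- lid_hinge (a point): Point of the lid's hinge line, at the lid's underside, in the middle of its width, 80 mm above the worktop; the hinge line runs along the box's y.
- hasp_staple (a point): Top of the hasp's staple, 28 mm above the deck, a closed loop of 6 mm round bar on the deck at the robot's left in front of the lid; the slotted leaf on the lid's front edge drops over it. Axes as the box.
- parking_eye (a point): Foot of the parking eye, on the deck at the robot's right: a closed loop of 6 mm round bar, its two upright legs 23 mm apart (centres) along the box's x, this point half-way between them. The cross-bar's upper side is 28 mm above the deck. One upright leg stands inside the padlock's shackle, whose short leg runs through the loop. Axes as the box.
- padlock_mid (a point): Centre, half-way up, of the loose padlock's steel body, lying on its back on the deck, dial up; about 0.3 kg. Body 64 (x) by 48 (y) by 24 mm; x points to the shackle (roughly the box's -y, to the robot's right), z up. Grasp it across the 48 mm sides. The parking eye stands about 46 mm ahead (+x); pulled to -x, the body has 1 to 5 mm of slack before the eye stops the bow.
- dial_grip (a point): Centre of the dial's steel grip bar, on the dial's axis, 26 mm above padlock_mid. The bar is 10 mm wide, 38 mm long (19 mm to each side), 15 mm high (30.5 to 45.5 mm above the deck) and stands on a black disc 41 mm across; the pads can hold its straight middle. x of this frame points to the bar's pointed end, z up.
- padlock_dial (a joint): Turn of the dial, rad, growing clockwise seen from above; 0 when the bar's pointed end is at the index mark, i.e. points along the padlock's +x to the shackle. It clicks into a notch every 24 degrees (0.419 rad), at 0.02 to 0.03 N m; it starts two or three notches before 0. Only in the notch at 0 (within about 0.15 rad) can the shackle come out.
- padlock_shackle (a joint): How far the shackle is drawn out of the body, m: 0 locked, 0.022 fully open. Locked it gives about 2 mm. Unlocked it moves with about 3 N of friction and stays where it is left.
- shackle_bow (a point): Middle of the shackle's bow, 7 mm bar, 55.5 mm ahead (+x) of padlock_mid when locked, 77.5 mm when open. Legs at the padlock's y = +15.5 mm (long) and -15.5 mm (short, in the eye). Open, the inside is 42 mm long and the short leg ends 16 mm in front of the steel body; with the eye in that gap (35 to 45 mm ahead of padlock_mid) the padlock lifts straight up.
- specimen_jar: White specimen jar with a screw lid, 56 mm across, 72 mm high, farther right; leave alone. Origin at the centre of its underside.
- lab_timer: Small cream count-down timer with a sloped face, 55 by 66 by 34 mm, farther right; leave alone. Origin at the centre of its underside.
- objective_case: White screw pot with a black knurled lid, 33 mm across, 49 mm high, right of the box inside the loop of the mains lead; leave alone. Origin at the centre of its underside.

How it is judged:
On the way, in this order (a step that is already met when the one before it is completed fails the run):
1. the lid is shut (value of joint box_lid below 0.03 rad), for 0.2 s.
2. the dial's pointer stands at the index mark, the shackle not yet drawn (value of joint padlock_dial between -0.15 and 0.15 rad and value of joint padlock_shackle below 0.006 m), for 0.2 s.
3. the shackle is pulled open (value of joint padlock_shackle above 0.018 m), for 0.2 s.
4. the padlock is off the eye and lifted (z of padlock_mid in the frame of hasp_staple above 0.015 m), for 0.2 s.
At the end, for the whole second after the job is handed in: Lid shut (0.03 rad); padlock held still in the fingers (over 1 N), not touching the box, shackle drawn out 17 mm or more, body level within 0.3 rad, its centre within 100 mm sideways of the hasp's staple and 15 to 150 mm above the staple's top (value of joint box_lid below 0.03 rad and value of joint padlock_shackle above 0.017 m and horizontal distance between padlock_mid and hasp_staple below 0.1 m and z of padlock_mid in the frame of hasp_staple between 0.015 and 0.15 m and angle between padlock_mid's own z axis and vertical below 0.3 rad and contact force between the fingers and padlock above 1 N and contact force between padlock and instrument_box below 0.1 N and linear speed of padlock below 0.03 m/s); the arm keeps its last pose, push and grip.
It fails at once if a thing beside the box is pushed more than 30 mm (distance of any of specimen_jar, lab_timer, objective_case from where it was at the start of the episode above 0.03 m).
It also fails if it takes over 48 s, if anything falls off the work surface, if the arm or the gripper's body presses on something with over 40 N, if the wrist force passes 120 N, or if a joint passes its speed limit or range.

ROBOT

A 6-joint arm with a two-finger parallel gripper is mounted at the origin on a cart in front of the work surface, level with it; the furniture and walls round the work are solid. World frame = base frame: x ahead of the robot, y to its left, z up, the work surface at z = 0. Lengths are in m, angles in rad, forces in N, time in s.
With the tool pointing down it reaches from about 0.35 to 0.775 m from the base axis. Payload 7.3 kg.
Tool frame: the origin (TCP) lies on the centre line of the jaws, within the pads' length; the fingertips stand 17 mm ahead of it and the grasp point (between the pads) lies 2 mm behind it (robot.tcp_to_tips is the distance from the TCP to the fingertips, in m); z points along the fingers, y is the line along which they close (so a half turn about z gives the same grasp; the last joint's range is limited). The gripper opens to 92 mm and grips with 3 to 60 N. Pads are 19 mm wide; open, the fingers measure 130 mm over their backs; the gripper's body (75 mm by 190 mm) begins 47 mm behind the grasp point.
Start: joints at [-1.49, 0.342, 1.524, -0, 1.275, -0.146], TCP at [0.118, -0.512, 0.244] pointing down, gripper open.
Joint ranges: [-2.53, 2.53], [-0.77, 2.02], [0.04, 2.7], [-1, 4.14], [0.28, 2.66], [-3.11, 3.11]. Speed limits (rad/s): [2.57, 2.57, 3.14, 3.14, 3.14, 3.14].

INTERFACE

Orientations are given as [roll, pitch, yaw] about the fixed x, y, z axes, in that order (R = Rz(yaw) Ry(pitch) Rx(roll)).
In Python, from cell import robot gives the robot as it stands. The module is installed in compiled form; this text tells all that it offers.
- The arm moves only by the tool carry_out, never from a script. Its argument "commands" is a list of rows, each a list of 3 entries, a list of its own where there are three numbers: the shift along the tool's x, y, z in m, then the turn about the tool's z in rad, then the opening, from 0 (shut) to 1 (fully open). In form: [[[dx, dy, dz], yaw, claw], ...]. A call has 1 to 20 rows; each row shifts and turns the commanded pose from where the row before left it, along the tool's axes as they then stand; what a row does not reach is not made up. A row lasts 1/8 s, in which the tool goes at most 62.5 mm and 10.7 degrees, less where a joint would pass 70% of its speed; a pose out of reach is approached as far as the arm can. A call is refused whole if a number of a shift passes 0.0625 or a number of a turn 0.188, either way. A call with a gripper value outside its range is refused whole. The fingers move at their own pace and stop on an object; "newtons" is the grip in N (left out, the last holds). Time passes only in rows, so rows that do not move let the fingers close. It gives the time, the measured TCP pose, the force, the opening and the grip force at its end, in the units of the state.
- robot.observe(): the state, without advancing time (a new reading comes with each control period).
- robot.read_camera(name): name is "scene" or "side" or "wrist"; returns a dict with "pixels" (400x640x3 uint8, red, green, blue), "fx", "fy", "cx", "cy" (pixels), "view" (4x4, takes a point from world to camera coordinates); the wrist camera has in their place "T_tool_cam" (4x4, takes a point from camera to tool coordinates, whose origin is the TCP and whose axes are the flange's). Camera axes: x right, y up, looking along -z (the intrinsics and any distortion apply to the point x, -y, -z); pixel columns grow to the right and rows downward; lengths in m; the calibration is good to about 2 mm. A picture is of the moment at which its call begins: read the wrist's pose just before it. There is no depth.
- robot.hand_in(): hands the job in; it is judged then, once.
Trained networks look in a picture, given as the dict that the camera call returned (one of the last four; its "shot" number tells which), for a name from the list of things; names that differ only in an ending like _2 or _b are one class to them, and where a whole thing is asked for, a point or a joint stands for the part that bears it (a point fixed in the world has none). Each returns a list of dicts, best first, with "p" (0 to 1); they miss things now and then, are a little off and sometimes report something else, mostly with a low value. They report only what shows in the picture. A call takes as long as a camera call.
- robot.find_in(picture, name): "at" ([column, row] in pixels, amid what is visible of it).
- robot.tip_of(picture, name): "at" ([column, row] in pixels: a listed point, or the origin of a listed thing).
The state is a dict: "time": time; "qpos": joint angles; "qvel": joint speeds; "joint_efforts": joint torques, N m; "tool_pos": TCP position; "tool_rot": TCP orientation; "contact_force": force on the tool from outside, world axes, zero at the start; "torque": the same for the moment, N m; "opening": finger opening in m; "grip_force": force on a finger pad.
Only numpy, scipy, OpenCV 4.12 (cv2) and the standard library are available. Lean on these libraries where they do the work, as an engineer would, in place of code of your own. Each camera call takes 0.05 s, during which the arm holds its last target. There are 200 camera calls.

## Working session

There is one attempt and no reset: what is moved stays moved. The work goes in short steps, Python scripts to look and compute and a tool call to move; the robot and the scene stay as the last step left them, time stands still between calls to the robot, and variables do not carry over. Pictures are saved under pics/ and viewed, at most 10 in all, crops included, and the job is handed in when it is done.

Besides the shell and the picture viewer there is one more tool, called after ">>>" as a command line: name --argument value ..., lists and objects as JSON in quotes. carry_out: Moves the arm, as the interface text tells. Its arguments: {"type":"object","properties":{"commands":{"type":"array"},"newtons":{"type":"number"}},"required":["commands"]}

```bash
mkdir -p pics
cat > h.py <<'E'
import numpy as np, cv2
from scipy.spatial.transform import Rotation as R
from cell import robot
def cam(name):
    s=robot.observe(); p=robot.read_camera(name)
    if name=='wrist':
        T=np.eye(4);T[:3,:3]=R.from_euler('xyz',s['tool_rot']).as_matrix();T[:3,3]=s['tool_pos']
        p['W']=T@np.array(p['T_tool_cam'])
    else: p['W']=np.linalg.inv(np.array(p['view']))
    return p
def ray(p,at):
    d=np.array([(at[0]-p['cx'])/p['fx'],-(at[1]-p['cy'])/p['fy'],-1]); 
    return p['W'][:3,3],p['W'][:3,:3]@d
def onz(p,at,z):
    o,d=ray(p,at); return o+d*(z-o[2])/d[2]
def tri(l):
    A=np.zeros((3,3));b=np.zeros(3)
    for o,d in l:
        d=d/np.linalg.norm(d);M=np.eye(3)-np.outer(d,d);A+=M;b+=M@o
    x=np.linalg.solve(A,b)
    return x,[np.linalg.norm(np.cross(x-o,d/np.linalg.norm(d))) for o,d in l]
def save(p,n): cv2.imwrite('pics/'+n,p['pixels'][:,:,::-1])
E
python3 - <<'E'
from h import *
np.set_printoptions(precision=4,suppress=True)
print(robot.observe())
ps=[cam('scene'),cam('side'),cam('wrist')]
print([k for k in ps[0]])
for p,n in zip(ps,['sc','si','wr']): save(p,n+'0.png')
for n in ['instrument_box','lid_press','lid_hinge','hasp_staple','parking_eye','padlock_mid','dial_grip','shackle_bow','specimen_jar','lab_timer','objective_case']:
    l=[]
    for p,nm in zip(ps,['sc','si','wr']):
        r=robot.tip_of(p,n)
        if r: print(n,nm,np.round(r[0]['at'],1),round(r[0]['p'],2))
        if r and r[0]['p']>.3: l.append(ray(p,r[0]['at']))
    if len(l)>1: print('   ',*tri(l))
cv2.imwrite('pics/a.png',np.vstack([ps[0]['pixels'],ps[1]['pixels']])[:,:,::-1][:,:])
E
```

```text
{'time': 0.0, 'qpos': array([-1.49  ,  0.3427,  1.525 ,  0.    ,  1.2754, -0.146 ]), 'qvel': array([ 0.0013,  0.0003,  0.0014, -0.0005,  0.0006,  0.0016]), 'joint_efforts': array([  0.0002, -43.1246, -24.4221,   0.0716,   0.056 ,  -0.0001]), 'tool_pos': array([ 0.118 , -0.5112,  0.2431]), 'tool_rot': array([-3.1401, -0.0002,  0.2268]), 'contact_force': array([-0.3822,  0.4268,  0.7717]), 'torque': array([-0.0377, -0.0131,  0.02  ]), 'grip_force': 0.0, 'opening': 0.09195044242676341}
['pixels', 'fx', 'fy', 'cx', 'cy', 'view', 'shot', 'W']
instrument_box sc [225.6 267.4] 0.88
instrument_box si [242.6 262.1] 0.8
    [0.5551 0.3364 0.0019] [np.float64(0.0024452095444748773), np.float64(0.002445209544475014)]
lid_press sc [210.6 203.5] 0.88
lid_press si [235.4 197. ] 0.82
    [0.5876 0.3301 0.1681] [np.float64(0.0011402875476923344), np.float64(0.0011402875476922859)]
lid_hinge sc [201.1 205.4] 0.92
lid_hinge si [225.7 210.1] 0.6
    [0.679  0.3346 0.0846] [np.float64(0.003115006460386218), np.float64(0.0031150064603863007)]
hasp_staple sc [191.1 272.1] 0.83
hasp_staple si [216.8 246.9] 0
[... 562 characters left out ...]
p.float64(0.004079210578545454)]
shackle_bow sc [296.9 239.9] 0.56
shackle_bow si [302.3 235.9] 0.47
    [0.4984 0.194  0.0715] [np.float64(0.0031574529225769673), np.float64(0.0031574529225770493)]
specimen_jar sc [402.1 195.7] 0.58
specimen_jar si [403.6 215.3] 0.9
    [ 0.5337 -0.1333  0.0214] [np.float64(0.004052583609277771), np.float64(0.00405258360927778)]
lab_timer sc [387.7 169.1] 0.57
lab_timer si [391.  197.8] 0.53
    [ 0.6453 -0.171   0.0128] [np.float64(0.0029856421827365266), np.float64(0.0029856421827364537)]
objective_case sc [363.2 225.4] 0.7
objective_case si [360.  235.8] 0.76
    [0.5011 0.0207 0.0197] [np.float64(0.006029905843545602), np.float64(0.0060299058435456425)]
```

View pics/sc0.png

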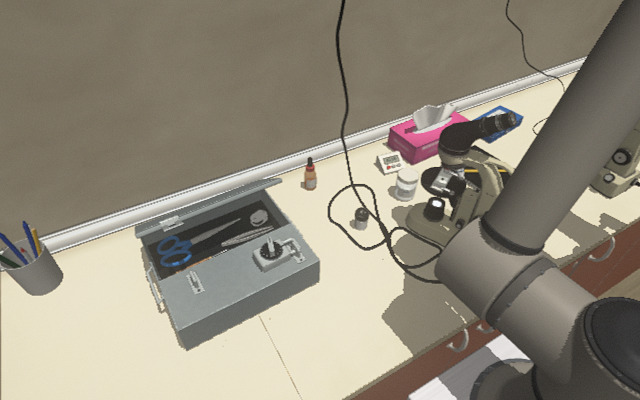

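View pics/si0.png

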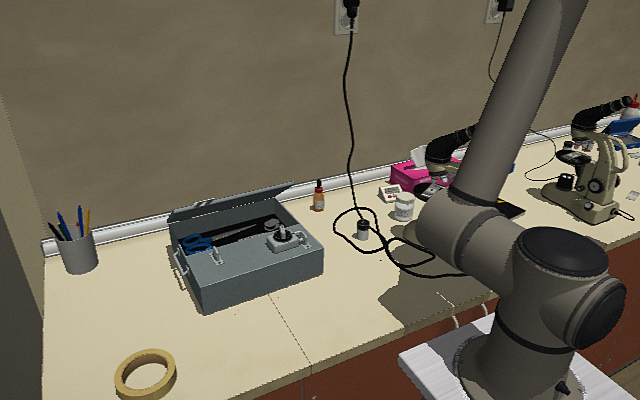

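The pictures show the box on the left with its lid ajar, the padlock at about (270,252) and the staple at (195,280) in the scene view. The microscope stands by the path of the arm, so I'll locate it and plan around it.

Run:
```python
from h import *
np.set_printoptions(precision=3,suppress=True)
p=cam('scene');q=cam('side')
for a in [(390,235),(440,270),(520,200)]: print(onz(p,a,0))
print(tri([ray(p,(515,120)),ray(q,(470,128))]), onz(p,(515,120),.2),onz(p,(515,120),.3),p['W'][:3,3])
```

```text
[ 0.457 -0.036  0.   ]
[ 0.321 -0.07   0.   ]
[ 0.388 -0.406  0.   ]
(array([ 0.325, -0.118,  0.364]), [np.float64(0.00781471332579274), np.float64(0.007814713325792625)]) [ 0.476 -0.388  0.2  ] [ 0.385 -0.231  0.3  ] [0.003 0.426 0.721]
```

>>> carry_out --commands '[[[0,0,-0.05],0,1],[[0,0,-0.05],0,1],[[0,0,-0.05],0,1],[[0,0,-0.04],0,1]]'

```text
time: 2.4
tool_pos: [0.1181, -0.5114, 0.4361]
tool_rot: [3.14, 0.0, 0.227]
contact_force: [0.0, -0.2, -0.1]
opening: 0.0916
grip_force: 0.0
```

>>> carry_out --commands '[[[0,0,-0.04],0,1],[[0.0375,-0.0274,0],0,1],[[0.0375,-0.0274,0],0,1],[[0.0375,-0.0274,0],0,1],[[0.0375,-0.0274,0],0,1],[[0.0375,-0.0274,0],0,1],[[0.0375,-0.0274,0],0,1],[[0.0272,-0.0365,0],0,1],[[0.0272,-0.0365,0],0,1],[[0.0272,-0.0365,0],0,1],[[0.0272,-0.0365,0],0,1],[[0.0272,-0.0365,0],0,1],[[0.0272,-0.0365,0],0,1]]'

```text
time: 4.03
tool_pos: [0.4104, -0.0492, 0.4739]
tool_rot: [3.141, -0.0, 0.227]
contact_force: [0.5, -0.1, -0.4]
opening: 0.0919
grip_force: 0.0
```

>>> carry_out --commands '[[[0.0114,-0.0428,0],0,1],[[0.0114,-0.0428,0],0,1],[[0.0114,-0.0428,0.02],0,1],[[0.0114,-0.0428,0.02],0,1],[[0.0114,-0.0428,0.03],0,1],[[0.0114,-0.0428,0.03],0,1],[[0.0114,-0.0428,0],0,1],[[0,0,0],-0.168,1],[[0,0,0],-0.168,1],[[0,0,0],-0.168,1],[[0,0,0],-0.168,1],[[0,0,0],-0.168,1],[[0,0,0],-0.168,1],[[0,0,0],-0.168,0],[[0,0,0],-0.168,0]]'

```text
time: 5.9
tool_pos: [0.4205, 0.2592, 0.3737]
tool_rot: [3.142, 0.0, 1.576]
contact_force: [0.2, 0.0, -1.0]
opening: 0.0765
grip_force: 0.0
```

Run:
```python
from h import *
np.set_printoptions(precision=4,suppress=True)
ps=[cam('scene'),cam('side'),cam('wrist')]
save(ps[2],'w1.png')
zz=dict(lid_press=.168,lid_hinge=.08,hasp_staple=.108,parking_eye=.08,padlock_mid=.092,dial_grip=.118,shackle_bow=.092,instrument_box=0)
for n in zz:
    r=robot.tip_of(ps[2],n)
    if r: print(n,np.round(r[0]['at'],1),round(r[0]['p'],2),onz(ps[2],r[0]['at'],zz[n]))
l=[]
for p in ps:
    r=robot.tip_of(p,'lid_press')
    if r and r[0]['p']>.3:l.append(ray(p,r[0]['at']))
print(tri(l))
```

```text
lid_press [480.5 105.6] 0.68 [0.5856 0.3302 0.168 ]
lid_hinge [525.3  96.3] 0.81 [0.6836 0.3392 0.08  ]
hasp_staple [384.9  29.5] 0.85 [0.4925 0.4118 0.108 ]
parking_eye [408.  103.4] 0.71 [0.5327 0.3302 0.08  ]
padlock_mid [361.  159.1] 0.83 [0.4728 0.2591 0.092 ]
dial_grip [363.7 159.7] 0.65 [0.4731 0.2634 0.118 ]
shackle_bow [362.2 197.1] 0.69 [0.4765 0.206  0.092 ]
instrument_box [405.4 101.5] 0.88 [0.549  0.3311 0.    ]
(array([0.5826, 0.3293, 0.1739]), [np.float64(0.0006323720699123374), np.float64(0.0015433211610954905), np.float64(0.0011045015690865371)])
```

View pics/w1.png

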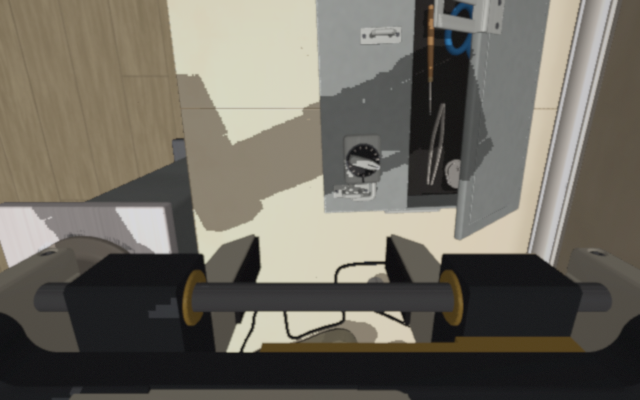

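>>> carry_out --commands '[[[0.0185,0.0425,0.02],0,0],[[0.0185,0.0425,0.03],0,0],[[0.0185,0.0425,0.04],0,0],[[0.0185,0.0425,0.04],0,0],[[0,0,0.034],0,0],[[0,0,0.02],0,0],[[0,-0.012,0.019],0,0],[[0,-0.009,0.019],0,0]]' --newtons 20

```text
time: 7.6
tool_pos: [0.5695, 0.333, 0.1511]
tool_rot: [3.141, 0.0, 1.57]
contact_force: [1.8, 0.2, 1.7]
opening: 0.0001
grip_force: 0.7
```

>>> carry_out --commands '[[[0,-0.004,0.012],0,0],[[0,-0.004,0.012],0,0],[[0,-0.002,0.012],0,0],[[0,0,0.008],0,0],[[0,0,0.004],0,0],[[0,0,0],0,0],[[0,0,0],0,0]]'

```text
time: 8.48
tool_pos: [0.5593, 0.3333, 0.1071]
tool_rot: [3.141, -0.001, 1.571]
contact_force: [-9.5, -3.7, 21.1]
opening: 0.0008
grip_force: 10.8
```

>>> carry_out --commands '[[[0,0,-0.04],0,0],[[0,0,-0.05],0,0],[[-0.033,-0.03,-0.04],0,1],[[-0.033,-0.03,-0.033],0,1],[[-0.032,-0.03,0],0,1],[[0,0,0],0,1],[[0,0,0],0,1],[[0,0,0],0,1]]'

```text
time: 9.48
tool_pos: [0.4703, 0.2358, 0.2662]
tool_rot: [-3.141, -0.0, 1.571]
contact_force: [0.1, -0.3, 0.7]
opening: 0.0557
grip_force: 0.0
```

Run:
```python
from h import *
np.set_printoptions(precision=4,suppress=True)
ps=[cam('scene'),cam('side'),cam('wrist')]
p=ps[2]
zz=dict(lid_press=.09,lid_hinge=.08,hasp_staple=.108,parking_eye=.08,padlock_mid=.092,dial_grip=.118,shackle_bow=.092,instrument_box=0)
for n in zz:
    r=robot.tip_of(p,n)
    if r: print(n,np.round(r[0]['at'],1),round(r[0]['p'],2),onz(p,r[0]['at'],zz[n]))
print(robot.observe()['tool_pos'],p['W'])
im=p['pixels'][:,:,::-1]
cv2.imwrite('pics/w2.png',np.ascontiguousarray(im))
l=robot.tip_of(p,'padlock_mid')[0]['at']; u,v=int(l[0]),int(l[1]);u0,v0=max(u-80,0),max(v-60,0)
print(u0,v0)
cv2.imwrite('pics/w2c.png',cv2.resize(im[v0:v0+150,u0:u0+200],None,fx=4,fy=4,interpolation=cv2.INTER_CUBIC))
```

```text
lid_press [405.8  82.8] 0.73 [0.5485 0.3279 0.09  ]
lid_hinge [547.6  75.6] 0.68 [0.6856 0.3348 0.08  ]
hasp_staple [324.4 160.9] 0.54 [0.4728 0.2578 0.108 ]
parking_eye [315.5 195.8] 0.88 [0.4635 0.2144 0.08  ]
padlock_mid [325.4 154.2] 0.82 [0.4738 0.2613 0.092 ]
dial_grip [327.1 162.5] 0.89 [0.4752 0.2583 0.118 ]
shackle_bow [324.6 207.4] 0.92 [0.4732 0.2056 0.092 ]
instrument_box [391.6  84.7] 0.89 [0.5537 0.3288 0.    ]
[0.4695 0.2352 0.2667] [[ 1.     -0.0007  0.0007  0.4711]
 [ 0.0005  0.9533  0.3021  0.3172]
 [-0.0009 -0.3021  0.9533  0.4063]
 [ 0.      0.      0.      1.    ]]
245 94
```

View pics/w2c.png

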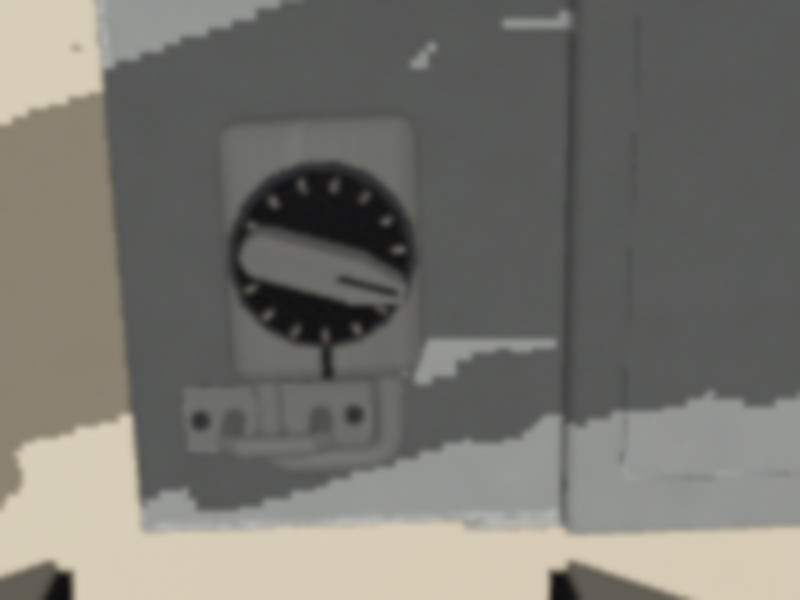

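The crop shows the padlock with its bar's pointed end at full-picture pixel (346,168), round end at (309,158), the index mark at (327,187) and the eye below at (316,198).

```bash
cat > px.py <<'E'
from h import *
import sys,json
np.set_printoptions(precision=4,suppress=True)
E
python3 - <<'E'
from h import *
np.set_printoptions(precision=4,suppress=True)
p=cam('wrist')
f=lambda x,y,z:onz(p,(245+(x+.5)/4-.5,94+(y+.5)/4-.5),z)
def yaw(a,b): d=b-a; return np.degrees(np.arctan2(d[1],d[0])),np.linalg.norm(d),(a+b)/2
print('bar',yaw(f(238,252,.1255),f(408,297,.1255)))
print('slit',yaw(f(340,279,.1255),f(398,294,.1255)))
print('left',yaw(f(221,130,.104),f(237,370,.104)))
print('right',yaw(f(413,130,.104),f(416,370,.104)))
print('dialdisk',(f(232,255,.110)+f(415,255,.110))/2,(f(322,163,.110)+f(322,345,.110))/2)
print('body cen',(f(221,118,.104)+f(416,378,.104))/2, f(221,118,.104),f(416,378,.104))
print('lidedge',yaw(f(572,60,.09),f(566,525,.09)))
print('front',yaw(f(105,60,.08),f(142,525,.08)))
print('holes of eye plate',f(200,421,.082),f(354,414,.082))
E
```

```text
bar (np.float64(-15.022942420053948), np.float64(0.03925233278693301), array([0.4733, 0.2594, 0.1255]))
slit (np.float64(-14.693263959134581), np.float64(0.01344745610916783), array([0.4835, 0.2567, 0.1255]))
left (np.float64(-87.32205867305775), np.float64(0.05784480786838191), array([0.451 , 0.2601, 0.104 ]))
right (np.float64(-87.89281652851963), np.float64(0.05781858517520142), array([0.4952, 0.2601, 0.104 ]))
dialdisk [0.4734 0.2609 0.11  ] [0.4731 0.2607 0.11  ]
body cen [0.473  0.2605 0.104 ] [0.4497 0.2918 0.104 ] [0.4963 0.2292 0.104 ]
lidedge (np.float64(-87.24330248995778), np.float64(0.11993661589375997), array([0.5357, 0.2443, 0.09  ]))
front (np.float64(-88.05818100483059), np.float64(0.12366058405772772), array([0.4219, 0.242 , 0.08  ]))
holes of eye plate [0.4409 0.2109 0.082 ] [0.4819 0.2129 0.082 ]
```

>>> carry_out --commands '[[[0.025,0.0035,0.03],0,0.5],[[0,0,0.01],-0.164,0.5],[[0,0,0.01],-0.164,0.5],[[0,0,0.01],-0.164,0.5],[[0,0,0.01],-0.164,0.5],[[0,0,0.01],-0.164,0.5],[[0,0,0.01],-0.164,0.5],[[0,0,0],-0.164,0.5],[[0,0,0],-0.164,0.5],[[0,0,0],0,0.5]]' --newtons 10

```text
time: 11.38
tool_pos: [0.4731, 0.2602, 0.1767]
tool_rot: [-3.142, 0.0, 2.881]
contact_force: [0.5, -0.5, 0.5]
opening: 0.0455
grip_force: 0.0
```

Run:
```python
from h import *
p=cam('wrist')
np.set_printoptions(precision=4,suppress=True)
s=robot.observe();print(s['tool_pos'],s['tool_rot'],s['opening'])
for n,z in dict(dial_grip=.118,padlock_mid=.092).items():
    r=robot.tip_of(p,n)
    if r: print(n,r[0],onz(p,r[0]['at'],z))
```

```text
[0.4731 0.2602 0.1767] [3.1416 0.0001 2.8793] 0.045730444428505324
dial_grip {'at': [326.7, 221.3], 'p': 0.85} [0.4733 0.2628 0.118 ]
padlock_mid {'at': [325.4, 209.1], 'p': 0.58} [0.4738 0.262  0.092 ]
```

Well centred; descend and grip.

>>> carry_out --commands '[[[0,0,0.02],0,0.5],[[0,0,0.016],0,0.5],[[0,0,0.008],0,0.5],[[0,0,0.003],0,0.5],[[0,0,0],0,0],[[0,0,0],0,0],[[0,0,0],0,0],[[0,0,0],0,0]]' --newtons 10

```text
time: 12.52
tool_pos: [0.4731, 0.2602, 0.1299]
tool_rot: [3.141, 0.0, 2.883]
contact_force: [-0.0, 1.1, 0.6]
opening: 0.0103
grip_force: 1.1
```

>>> carry_out --commands '[[[0,0,0.004],0,0],[[0,0,0],0,0],[[0,0,0],0.09,0],[[0,0,0],0.09,0]]'

```text
time: 13.02
tool_pos: [0.4739, 0.2602, 0.1276]
tool_rot: [3.14, 0.003, 2.7]
contact_force: [-2.6, -1.3, 13.2]
opening: 0.0099
grip_force: 19.3
```

>>> carry_out --commands '[[[0,0,0],0.1,0],[[0,0,0],0.1,0],[[0,0,0],0.1,0],[[0,0,0],0.1,0],[[0,0,0],0.1,0],[[0,0,0],0.1,0],[[0,0,0],0.1,0],[[0,0,0],0.1,0],[[0,0,0],0.1,0],[[0,0,0],0.1,0],[[0,0,0],0.09,0],[[0,0,0],0,0],[[0,0,0],0,0]]'

```text
time: 14.65
tool_pos: [0.4733, 0.2599, 0.1276]
tool_rot: [3.14, 0.0, 1.613]
contact_force: [-4.1, -3.3, 14.2]
opening: 0.0098
grip_force: 19.5
```

>>> carry_out --commands '[[[0,0,-0.003],0,0.5],[[0,0,0],0,0.8],[[0,0,-0.01],0,1],[[0,0,-0.03],0,1],[[0,0,-0.03],0,1],[[0,0,0],0,1]]'

```text
time: 15.4
tool_pos: [0.4743, 0.2607, 0.2013]
tool_rot: [3.137, -0.002, 1.613]
contact_force: [-0.4, 0.0, -0.7]
opening: 0.0651
grip_force: 0.0
```

Run:
```python
from h import *
p=cam('wrist')
np.set_printoptions(precision=4,suppress=True)
s=robot.observe();print(s['tool_pos'],s['tool_rot'],s['opening'])
for n,z in dict(dial_grip=.118,padlock_mid=.092,shackle_bow=.092,parking_eye=.08).items():
    r=robot.tip_of(p,n)
    if r: print(n,r[0],onz(p,r[0]['at'],z))
im=p['pixels'][120:320,190:450,::-1]
cv2.imwrite('pics/w3.png',cv2.resize(im,None,fx=3,fy=3,interpolation=cv2.INTER_CUBIC))
```

```text
[0.4734 0.2604 0.1996] [ 3.1396 -0.0006  1.6128] 0.06917954956574801
dial_grip {'at': [320.7, 210.5], 'p': 0.7} [0.4744 0.2605 0.118 ]
padlock_mid {'at': [319.6, 197.5], 'p': 0.88} [0.4734 0.2623 0.092 ]
shackle_bow {'at': [314.5, 258.2], 'p': 0.59} [0.4712 0.2067 0.092 ]
parking_eye {'at': [304.1, 246.8], 'p': 0.72} [0.4614 0.2113 0.08  ]
```

View pics/w3.png

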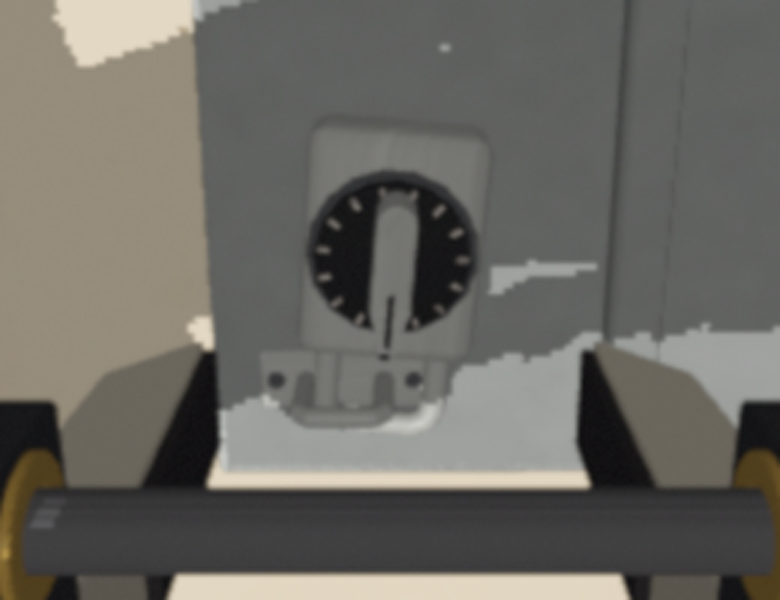

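>>> carry_out --commands '[[[0,0,0.02],0.07,0.68],[[0,0,0.02],0,0.68],[[0,0,0],0,0.68],[[0,0,0.03],0,0.68],[[0,0,0.017],0,0.68],[[0,0,0.01],0,0.68],[[0,0,0.003],0,0.68],[[0,0,0],0,0.68]]'

```text
time: 16.65
tool_pos: [0.4733, 0.2603, 0.0992]
tool_rot: [3.141, -0.0, 1.543]
contact_force: [-0.3, 0.6, 0.6]
opening: 0.0626
grip_force: 0.0
```

>>> carry_out --commands '[[[0,0,-0.001],0,0],[[0,0,0],0,0],[[0,0,0],0,0],[[0,0,0],0,0],[[0,0,0],0,0]]' --newtons 30

```text
time: 17.27
tool_pos: [0.4733, 0.2603, 0.1003]
tool_rot: [3.141, -0.0, 1.543]
contact_force: [-1.5, -0.4, 6.2]
opening: 0.0479
grip_force: 30.0
```

>>> carry_out --commands '[[[0.003,0,0],0,0],[[0.004,0,0],0,0],[[0.004,0,0],0,0],[[0.004,0,0],0,0],[[0.004,0,0],0,0],[[0,0,0],0,0]]'

```text
time: 18.02
tool_pos: [0.474, 0.278, 0.1003]
tool_rot: [3.141, 0.002, 1.543]
contact_force: [0.5, -6.0, 7.6]
opening: 0.0478
grip_force: 30.0
```

>>> carry_out --commands '[[[0.003,0,0],0,0],[[0.003,0,0],0,0],[[0.002,0,0],0,0],[[0,0,0],0,0]]'

```text
time: 18.52
tool_pos: [0.4742, 0.2847, 0.1003]
tool_rot: [3.141, 0.004, 1.543]
contact_force: [-0.3, -12.2, 9.0]
opening: 0.0481
grip_force: 30.0
```

>>> carry_out --commands '[[[0.001,0,0],0,0],[[0.001,0,0],0,0],[[0,0,0],0,0]]'

```text
time: 18.9
tool_pos: [0.4742, 0.285, 0.1003]
tool_rot: [-3.141, 0.007, 1.543]
contact_force: [-0.3, -20.6, 11.7]
opening: 0.0475
grip_force: 30.0
```

Run:
```python
from h import *
p=cam('wrist')
np.set_printoptions(precision=4,suppress=True)
s=robot.observe();print(s['tool_pos'],s['contact_force'])
for n,z in dict(padlock_mid=.092,shackle_bow=.092,parking_eye=.08).items():
    r=robot.tip_of(p,n)
    if r: print(n,r[0],onz(p,r[0]['at'],z))
im=p['pixels'][150:350,190:450,::-1]
cv2.imwrite('pics/w4.png',cv2.resize(im,None,fx=3,fy=3,interpolation=cv2.INTER_CUBIC))
```

```text
[0.4742 0.285  0.1003] [ -0.4905 -20.8459  10.6397]
parking_eye {'at': [305.5, 351.8], 'p': 0.84} [0.4627 0.2141 0.08  ]
```

View pics/w4.png

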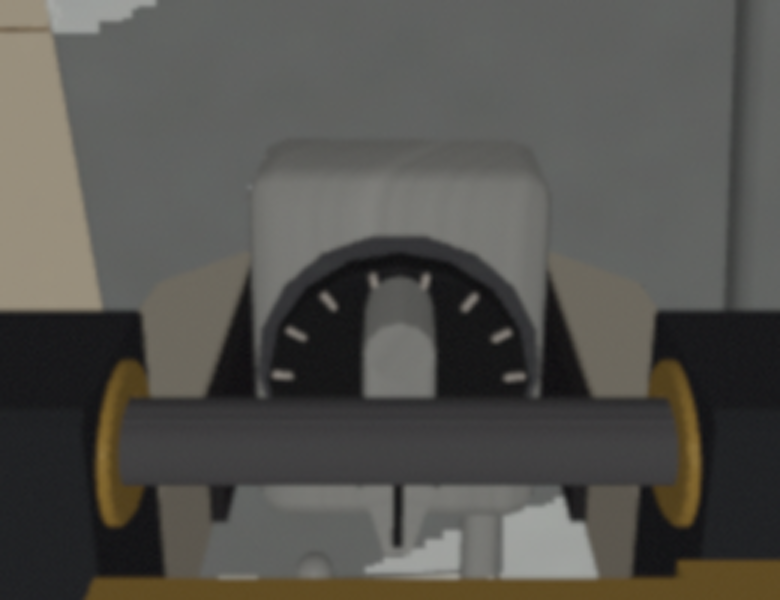

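>>> carry_out --commands '[[[-0.003,0,0],0,0],[[-0.001,0,-0.003],0,0],[[-0.005,0,0],0,0],[[-0.006,0,0],0,0],[[-0.006,0,0],0,0],[[-0.006,0,0],0,0],[[-0.005,0,0],0,0],[[-0.003,0,0],0,0],[[0,0,0],0,0]]'

```text
time: 20.23
tool_pos: [0.4728, 0.2539, 0.1027]
tool_rot: [-3.141, 0.0, 1.542]
contact_force: [0.2, 0.4, -3.2]
opening: 0.0474
grip_force: 30.0
```

>>> carry_out --commands '[[[0,0,-0.004],0,0],[[0,0,-0.005],0,0],[[0,0,-0.005],0,0],[[0,0,0],0,0]]'

```text
time: 20.72
tool_pos: [0.4732, 0.2544, 0.1173]
tool_rot: [3.14, -0.0, 1.543]
contact_force: [-0.5, -0.3, -3.2]
opening: 0.048
grip_force: 30.0
```

>>> carry_out --commands '[[[0,0,-0.01],0,0],[[0,0,-0.02],0,0],[[0,0,-0.02],0,0],[[0,0,-0.02],0,0],[[0.02,0.003,0],0,0],[[0.03,0.003,0],0,0],[[0.03,0.003,0],0,0],[[0.03,0.003,0],0,0],[[0.025,0.001,0],0,0],[[0.012,0,0],0,0],[[0,0,0],0,0],[[0,0,0],0,0],[[0,0,0],0,0]]'

```text
time: 22.35
tool_pos: [0.4901, 0.4, 0.1868]
tool_rot: [-3.142, 0.0, 1.542]
contact_force: [0.7, -1.1, -2.9]
opening: 0.0476
grip_force: 30.0
```

Run:
```python
from h import *
np.set_printoptions(precision=4,suppress=True)
ps=[cam('scene'),cam('side')]
s=robot.observe();print(s['tool_pos'],s['tool_rot'],s['contact_force'],s['grip_force'])
for n in ['padlock_mid','shackle_bow','hasp_staple','lid_press','objective_case','specimen_jar']:
    l=[ray(p,r[0]['at']) for p in ps for r in [robot.tip_of(p,n)] if r and r[0]['p']>.3]
    if len(l)>1: print(n,*tri(l))
a=[cv2.resize(p['pixels'][150:350,120:380,::-1],None,fx=1.5,fy=1.5,interpolation=cv2.INTER_CUBIC) for p in ps]
cv2.imwrite('pics/f.png',np.hstack(a))
```

```text
[0.4902 0.4001 0.1869] [3.1414 0.     1.5419] [-0.0731  0.5559 -2.645 ] 29.967302978038788
shackle_bow [0.4863 0.3216 0.1822] [np.float64(0.0011235547898880544), np.float64(0.0011235547898878397)]
hasp_staple [0.4819 0.4094 0.1214] [np.float64(0.000155114824218632), np.float64(0.0001551148242187167)]
lid_press [0.5449 0.3267 0.0939] [np.float64(0.0018176227687727404), np.float64(0.0018176227687728785)]
objective_case [0.4714 0.0479 0.049 ] [np.float64(0.007005703819360116), np.float64(0.007005703819360094)]
specimen_jar [0.0287 0.3894 0.5344] [np.float64(0.10190090080292305), np.float64(0.10190090080292301)]
```

View pics/f.png

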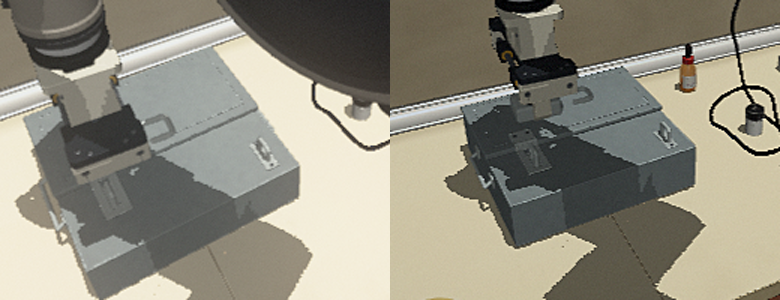

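The padlock is held level with its shackle open (bow about 78 mm ahead of the body centre), above the staple. The lid is shut and the eye is empty.

```bash
python3 -c "
from cell import robot
print(robot.hand_in())"
```

```text
the job is handed in; nothing more can be done
None
```

The job is handed in (the hand-in returned no verdict): the lid is shut, and the padlock is unlocked and off its eye, held level with its shackle open above the hasp's staple at about 22 s of the 48 s limit.

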